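# Bring in an interlocked bench supply and open its outlets

### The arm

A 6-joint arm with a two-finger parallel gripper is mounted at the origin on the work surface. World frame = base frame: x ahead of the robot, y to its left, z up, the work surface at z = 0. Lengths are in m, angles in rad, forces in N, time in s.
With the tool pointing down it reaches from about 0.35 to 0.85 m from the base axis. Payload 8.1 kg.
Tool frame: the origin (TCP) lies at the very end of the fingers, on their centre line; the grasp point (between the pads) lies 19 mm behind it; z points along the fingers, y is the line along which they close (so a half turn about z gives the same grasp; the last joint's range is limited). The gripper opens to 93 mm and grips with 3 to 60 N. Pads are 15 mm wide; open, the fingers measure 128 mm over their backs; the gripper's body (75 mm by 188 mm) begins 65 mm behind the grasp point.
Start: joints at [1.262, 0.13, 1.488, -0, 1.523, -0.085], TCP at [0.133, 0.585, 0.219] pointing down, gripper open.
Joint ranges: [-2.96, 2.96], [-0.89, 2.26], [0.02, 2.5], [-1.34, 4.48], [0, 2.73], [-2.66, 2.66]. Speed limits (rad/s): [2.39, 2.39, 2.79, 3.14, 3.14, 3.14].

### API

Orientations are given as a rotation vector (axis times angle).
In Python, from plant import read_state, eyes, workorder gives the robot as it stands. The module is installed in compiled form; this text tells all that it offers.
- The arm moves only by the tool play_rows, never from a script. Its argument "targets" is one flat list of numbers, 4 for each row, row after row: the shift along the tool's x, y, z in cm, then the turn about the tool's z in degrees. In form: [dx, dy, dz, roll, dx, dy, dz, roll, ...]. A call has 1 to 8 rows; each row is the pose to reach, as a shift and turn from the pose commanded when the call began, along the tool's axes at that moment; what a row does not reach only later rows make up. A row lasts 1/12 s, in which the tool goes at most 41.7 mm and 7.16 degrees, less where a joint would pass 70% of its speed; a pose out of reach is approached as far as the arm can. A call with a gripper value outside its range is refused whole. "grip" is the finger opening in cm, from 0 to 9.3, set as the call begins (left out, the last holds). The fingers move at their own pace and stop on an object; "grip_force" is the grip in N (left out, the last holds). Time passes only in rows, so rows that repeat a pose let the fingers close. It gives the time, the measured TCP pose, the force, the opening and the grip force at its end, in the units of the state.
- read_state(): the state, without advancing time (a new reading comes with each control period).
- eyes.read_camera(name): name is "side" or "top" or "wrist"; returns a dict with "image" (420x560x3 uint8, red, green, blue), "vfov" (degrees; the focal length in pixels is half the picture's height over the tangent of half this angle, whatever the lens; pixels are square), "cx", "cy" (the principal point, pixels), "cam_to_world" (4x4, takes a point from camera to world coordinates); the wrist camera has in their place "T_tool_cam" (4x4, takes a point from camera to tool coordinates, whose origin is the TCP and whose axes are the flange's). Camera axes: x right, y up, looking along -z (the intrinsics and any distortion apply to the point x, -y, -z); pixel columns grow to the right and rows downward; lengths in m; the calibration is good to about 2 mm. A picture is of the moment at which its call begins: read the wrist's pose just before it. There is no depth.
- workorder.close_job(): hands the job in; it is judged then, once.
The state is a dict: "t": time; "q": joint angles; "dq": joint speeds; "joint_torque": joint torques, N m; "tool_pos": TCP position; "orientation": TCP orientation; "force": force on the tool from outside, world axes, zero at the start; "wrist_torque": the same for the moment, N m; "opening": finger opening in m; "gripper_force": force on a finger pad.
Only numpy, scipy, OpenCV 4.12 (cv2) and the standard library are available. Lean on these libraries where they do the work, as an engineer would, in place of code of your own. Each camera call takes 0.05 s, during which the arm holds its last target. There are 200 camera calls.

### The job

On the grey-blue supply box, push all three red levers fully over to the side away from the robot, then slide the shutter by its yellow tab fully to the left so that the outlets are uncovered. An interlock inside lets the levers go over only one at a time in an order that is not marked, and frees the shutter last, so feel gently for the lever that is free and never force one that is blocked. Leave the other things on the bench where they are.

Things in the scene. Friction and masses are not known exactly. Their poses are not given: they have to be found in the camera images.
- supply_box: fixed grey-blue supply box, 230 (its x) x 300 (y) x 60 mm high; origin at the centre of its underside; x points from the shutter side, nearest the robot, to the rear, y to the robot's left. On top: three like levers pivoting about y axes at box x = +40, y = +80 (left), 0 (mid), -80 mm (right), 68 mm above the table; nearer the robot, at x = -65 mm, a dark shutter between 10 mm high rails covers two outlets
- lever_left (a joint): left lever's angle, rad: 0 = off (leaning 0.45 rad from upright to box -x), 0.9 = fully on at its stop (leaning 0.45 to box +x). Stays where left; takes 1.5 to 3 N at the paddle. While blocked it moves only about 0.1 rad (6 mm at the paddle) and comes up hard; trying gently does no harm and it need not be put back. Pushing a lever or the shutter with over 40 N is forcing
- lever_left_paddle (a point): centre of the left lever's red paddle (14 thick x 34 along box y x 40 mm long), 60 mm from the pivot along the lever; moves with it. The paddle's end is 80 mm from the pivot, 137 mm above the table when off or on, 148 when upright
- lever_mid (a joint): mid lever's angle, same scale and feel as the left one. The interlock hidden in the box frees one particular lever first, then one particular second lever, then the third, then the shutter; the order differs from start to start and nothing outside shows it. A lever frees the next once past about 0.75 rad
- lever_mid_paddle (a point): centre of the mid lever's red paddle (14 thick x 34 along box y x 40 mm long), 60 mm from the pivot along the lever; moves with it. The paddle's end is 80 mm from the pivot, 137 mm above the table when off or on, 148 when upright
- lever_right (a joint): right lever's angle, same scale and feel as the left one. It is part of the same interlock: any of the three levers may be the free one at first
- lever_right_paddle (a point): centre of the right lever's red paddle (14 thick x 34 along box y x 40 mm long), 60 mm from the pivot along the lever; moves with it. The paddle's end is 80 mm from the pivot, 137 mm above the table when off or on, 148 when upright
- shutter (a joint): how far the shutter has slid left (box +y), m: 0 = shut over the outlets, 0.110 = fully open at its stop. Stays where left; takes 2 to 3 N. While blocked it moves only 8 to 10 mm and comes up hard
- shutter_tab (a point): centre of the yellow tab on the shutter (40 along box x, 12 along box y); moves with the shutter. The tab's top is 12 mm above this point, 96 mm above the table, and stands 28 mm proud of the shutter plate (plate top 68 mm above the table); the plate is bare for 24 mm on the tab's right (box -y) side and 84 mm on its left
- fuse_carton: small brown card box 26 x 60 x 20 mm standing on the rear strip of the supply box's top, behind the levers; origin at its underside; leave it alone
- screwdriver: loose screwdriver lying on the table beside the supply box; leave it alone
- tape_roll: loose clear tape roll, 90 mm across, 24 mm high, on the table; origin at its underside; leave it alone
- mug: loose white mug, 80 mm across, 90 mm high; origin at its underside; leave it alone
- water_bottle: loose bottle, 66 mm across, 200 mm high; origin at its underside; leave it alone
- lamp_carton: loose brown card box 100 x 140 x 70 mm; origin at its underside; leave it alone
- wrench: loose steel wrench lying on the table beside the supply box; leave it alone
- plug_adaptor: loose white plug adaptor 50 x 50 x 32 mm on the table; origin at its underside; leave it alone

How it is judged:
On the way:
1. all three levers are fully over with the shutter still shut (value of joint each of lever_left, lever_mid, lever_right above 0.8 rad and value of joint shutter below 0.03 m), for 0.1 s.
At the end, for the whole second after the job is handed in: All three levers are over (more than 0.80 of 0.90 rad), the shutter is at rest and open by more than 100 of its 110 mm, and everything else stands within 40 mm of where it was (value of joint each of lever_left, lever_mid, lever_right above 0.8 rad and value of joint shutter above 0.1 m and velocity of joint shutter below 0.01 m/s); the robot touches nothing.
It fails at once if a lever or the shutter was forced (more than 40 N) (contact force between any of lever_left, lever_mid, lever_right, shutter and anything else above 40 N).
It fails at once if another thing on the bench was pushed away (moved more than 40 mm) (distance of any of fuse_carton, screwdriver, tape_roll, mug, water_bottle, lamp_carton, wrench, plug_adaptor from where it was at the start of the episode above 0.04 m).
It also fails if it takes over 72 s, if anything falls off the work surface, if the arm or the gripper's body presses on something with over 40 N, if the wrist force passes 120 N, or if a joint passes its speed limit or range.

## Working session

There is one attempt and no reset: what is moved stays moved. The work goes in short steps, Python scripts to look and compute and a tool call to move; the robot and the scene stay as the last step left them, time stands still between calls to the robot, and variables do not carry over. Pictures are saved under pics/ and viewed, at most 10 in all, crops included, and the job is handed in when it is done.

Besides the shell and the picture viewer there is one more tool, called after "Request:" as name(argument=value, ...), one argument or row to a line, values as JSON. play_rows: Moves the arm, as the interface text tells. Its arguments: {"type":"object","properties":{"targets":{"type":"array"},"grip":{"type":"number"},"grip_force":{"type":"number"}},"required":["targets"]}

```bash
mkdir -p pics
cat > h.py <<'E'
import numpy as np,cv2
from plant import read_state,eyes,workorder
from scipy.spatial.transform import Rotation as R
def ray(c,u,v):
    h,w=c["image"].shape[:2]; f=h/2/np.tan(np.radians(c["vfov"])/2)
    T=np.array(c["cam_to_world"]); d=T[:3,:3]@np.array([(u-c["cx"])/f,-(v-c["cy"])/f,-1]); return T[:3,3],d
def onz(c,u,v,z):
    o,d=ray(c,u,v); return o+d*(z-o[2])/d[2]
def save(c,n): cv2.imwrite(n,c["image"][:,:,::-1])
E
python3 - <<'E'
from h import *
s=read_state();print({k:np.round(v,3) for k,v in s.items()})
for n in("top","side"):
    c=eyes.read_camera(n);save(c,f"pics/{n}0.png");print(n,[k for k in c],c["vfov"],c["cx"],c["cy"],np.round(c["cam_to_world"],3).tolist())
    hsv=cv2.cvtColor(c["image"],cv2.COLOR_RGB2HSV)
    for nm,lo,hi in(("red",(0,150,80),(8,255,255)),("red2",(172,150,80),(180,255,255)),("yel",(20,140,100),(35,255,255))):
        m=cv2.inRange(hsv,lo,hi);N,_,st,ce=cv2.connectedComponentsWithStats(m)
        for i in range(1,N):
            if st[i,4]>25: print(nm,st[i],ce[i].round(1),onz(c,*ce[i],.13 if nm!="yel" else .09).round(3))
E
```

```text
{'t': np.float64(0.0), 'q': array([ 1.262,  0.131,  1.489, -0.   ,  1.523, -0.085]), 'dq': array([-0.001, -0.001, -0.   ,  0.   , -0.001, -0.002]), 'joint_torque': array([-2.0000e-03, -5.5982e+01, -4.9177e+01,  7.7000e-02,  3.5000e-02,
       -0.0000e+00]), 'tool_pos': array([0.133, 0.585, 0.218]), 'orientation': array([-3.510e-01, -3.122e+00,  3.000e-03]), 'force': array([ 0.172, -0.559, -0.672]), 'wrist_torque': array([0.001, 0.019, 0.048]), 'gripper_force': np.float64(0.0), 'opening': np.float64(0.093)}
top ['image', 'vfov', 'cx', 'cy', 'cam_to_world'] 49.60512165269181 281.5554507291422 217.17833709513386 [[0.025, 0.984, -0.178, 0.317], [-1.0, 0.028, 0.014, 0.037], [0.019, 0.178, 0.984, 1.196], [0.0, 0.0, 0.0, 1.0]]
red [348 187  13  37 261] [354.3 204.7] [ 0.546 -0.152  0.13 ]
red [237 203  14   5  64] [243.9 205.1] [0.537 0.113 0.13 ]
red [271 203  14   5  65] [277.6 205. ] [0.54  0.032 0.13 ]
red [305 203  14   6  60] [311.1 205.6] [ 0.54  -0.048  0.13 ]
yel [316 231   5  16  65] [318.4 238.2] [ 0.468 -0.07   0.09 ]
side ['image', 'vfov', 'cx', 'cy', 'cam_to_world'] 52.25947602002283 283.4849247902988 213.52824413314264 [[0.944, 0.205, -0.26, 0.272], [-0.331, 0.626, -0.707, -0.649], [0.018, 0.753, 0.658, 0.747], [0.0, 0.0, 0.0, 1.0]]
red [274 179  14  19  99] [280.1 187.8] [0.539 0.103 0.13 ]
red [286 199  15  20 119] [292.5 208.4] [0.541 0.024 0.13 ]
red [299 221  16  22 134] [306.3 231.5] [ 0.542 -0.055  0.13 ]
red [312 298  48  17 535] [336.1 305.9] [ 0.522 -0.248  0.13 ]
yel [266 254  18  15 217] [274.5 261. ] [ 0.464 -0.078  0.09 ]
```

View pics/top0.png

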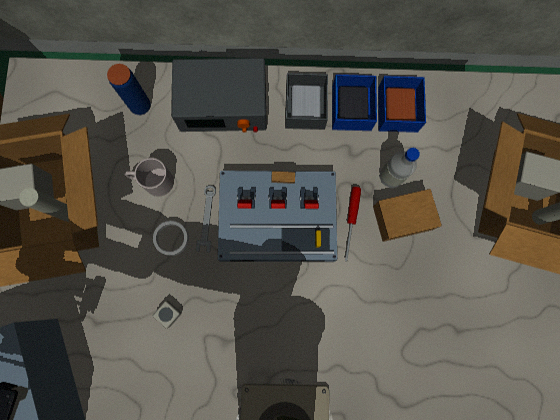

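View pics/side0.png

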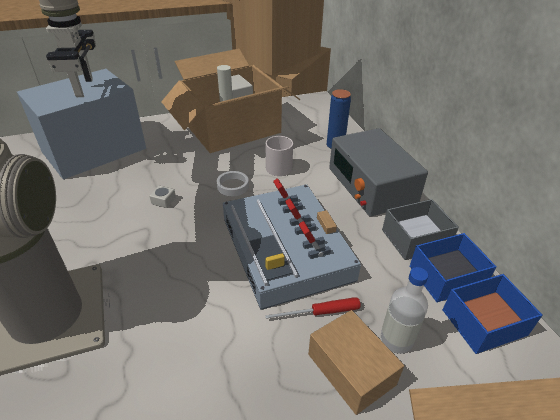

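The top view shows the box at about (219..337, 165..261), with levers at u≈244, 278 and 311 and v≈205, and the yellow tab at (318,238). The fuse carton is at (283,176), the wrench at (208,215) and the screwdriver at (353,210). The side view agrees.

```bash
cat >> h.py <<'E'
yaw=0.0
def go(p,yawb=None):
    s=read_state();M=R.from_rotvec(s["orientation"]).as_matrix();d=M.T@(np.array(p)-s["tool_pos"])*100
    print("shift cm",d.round(2),"yaw of tool y",np.degrees(np.arctan2(M[1,1],M[0,1])).round(2),"tool axes cols\n",M.round(3))
E
python3 - <<'E'
from h import *
c=eyes.read_camera("top")
g=c["image"].astype(int)
for a,b in(((219,261),(337,261)),((221,166),(335,166))): print(onz(c,*a,.06).round(3),onz(c,*b,.06).round(3))
# rail edge tracking: brightest row near 226 for columns
v=c["image"].sum(2)[218:234,232:330].argmax(0)+218
k=np.polyfit(np.arange(232,330),v,1);print(k)
a=onz(c,232,np.polyval(k,232),.07);b=onz(c,329,np.polyval(k,329),.07);print(a,b,np.degrees(np.arctan2(-(a-b)[0],(a-b)[1])))
go([.47,.032,.22])
E
```

```text
[0.408 0.174 0.06 ] [ 0.415 -0.121  0.06 ]
[0.653 0.181 0.06 ] [ 0.662 -0.115  0.06 ]
[-4.25249763e-03  2.27100989e+02]
[0.49489712 0.14449828 0.07      ] [ 0.50269562 -0.09877891  0.07      ] 1.836045887572266
shift cm [-45.12 -46.41  -0.16] yaw of tool y 77.18 tool axes cols
 [[-0.975  0.222 -0.   ]
 [ 0.222  0.975 -0.001]
 [ 0.    -0.001 -1.   ]]
```

Request:
play_rows(
  targets=[-2.8,-2.9,0,0,-5.6,-5.8,0,0,-8.4,-8.7,0,0,-11.2,-11.6,0,0,-14,-14.5,0,0,-16.8,-17.4,0,0,-19.6,-20.3,0,0,-22.4,-23.2,0,0],
  grip=0,
  grip_force=20,
)

```text
t: 0.82
tool_pos: [0.3004, 0.3074, 0.2185]
orientation: [0.35, 3.122, 0.0]
force: [0.6, 0.5, 0.4]
opening: 0.0441
gripper_force: 0.0
```

Request:
play_rows(
  targets=[-2.8,-2.9,0,-3,-5.6,-5.8,0,-6,-8.4,-8.7,0,-9,-11.2,-11.6,0,-12,-14,-14.5,0,-14.3,-16.8,-17.4,0,-14.3,-19.6,-20.3,0,-14.3,-22.4,-23.2,0,-14.3],
)

```text
t: 1.48
tool_pos: [0.4675, 0.0311, 0.2186]
orientation: [-0.04, 3.141, 0.0]
force: [1.5, 0.1, 0.7]
opening: 0.0003
gripper_force: 0.0
```

Run:
```python
from h import *
s=read_state();print({k:np.round(s[k],3) for k in("t","q","tool_pos","force","opening")})
go([.48,.032,.22])
M=R.from_rotvec(s["orientation"]).as_matrix();T=np.eye(4);T[:3,:3]=M;T[:3,3]=s["tool_pos"]
c=eyes.read_camera("wrist");save(c,"pics/w1.png");c["cam_to_world"]=T@np.array(c["T_tool_cam"]);print(c["cam_to_world"].round(3))
hsv=cv2.cvtColor(c["image"],cv2.COLOR_RGB2HSV)
m=cv2.inRange(hsv,(0,130,60),(8,255,255))|cv2.inRange(hsv,(20,130,80),(35,255,255))
N,_,st,ce=cv2.connectedComponentsWithStats(m)
for i in range(1,N):
    if st[i,4]>60: print(st[i],ce[i].round(1),onz(c,*ce[i],.135).round(3),onz(c,*ce[i],.096).round(3))
```

```text
{'t': np.float64(1.483), 'q': array([-0.043, -0.233,  1.839,  0.   ,  1.535, -1.639]), 'tool_pos': array([0.467, 0.031, 0.219]), 'force': array([1.52 , 0.058, 0.702]), 'opening': np.float64(0.0)}
shift cm [-1.25  0.05 -0.14] yaw of tool y 91.46 tool axes cols
 [[-1.    -0.026  0.   ]
 [-0.026  1.     0.   ]
 [-0.     0.    -1.   ]]
[[-0.025 -0.966 -0.257  0.397]
 [ 1.    -0.024 -0.007  0.03 ]
 [ 0.001 -0.257  0.966  0.385]
 [ 0.     0.     0.     1.   ]]
[167 181  22  45 846] [177.7 202.9] [ 0.456 -0.053  0.135] [ 0.465 -0.066  0.096]
[ 108  229   24   72 1470] [119.7 265.4] [ 0.512 -0.106  0.135] [ 0.53  -0.127  0.096]
[274 286   5  64 232] [276.2 318.6] [0.56  0.029 0.135] [0.586 0.029 0.096]
[286 286   5  64 231] [287.9 319.1] [0.56  0.04  0.135] [0.586 0.041 0.096]
[  21  364  409   28 8794] [241.1 379.4] [ 0.626 -0.003  0.135] [ 0.662 -0.008  0.096]
```

View pics/w1.png

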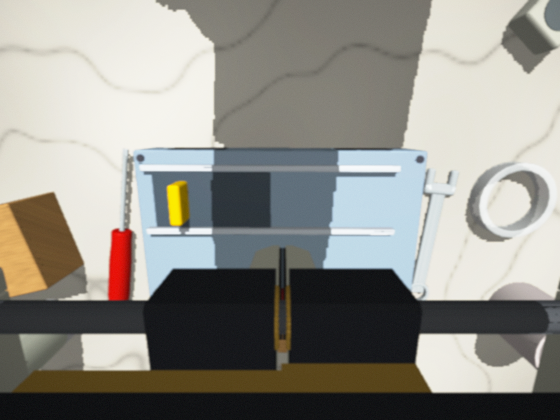

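The wrist view shows the tab at (178,203), which puts it at about (0.465,-0.066). The levers are hidden behind the closed gripper, and the tool is aligned with the box. Next I lower in front of the mid lever and feel.

Request:
play_rows(
  targets=[-0.5,0,2.5,0,-1,0,5,0,-1,0,7.5,0,-1,0,9.5,0,-1,0,10.4,0,-2,0,10.4,0,-4,0,10.4,0,-4.4,0,10.4,0],
)

```text
t: 2.2
tool_pos: [0.5129, 0.0344, 0.1152]
orientation: [-0.04, 3.14, -0.0]
force: [0.8, -0.3, 0.6]
opening: 0.0004
gripper_force: 0.0
```

Request:
play_rows(
  targets=[-0.2,0,0,0,-0.4,0,0,0,-0.6,0,0,0,-0.8,0,0,0,-0.8,0,0,0],
)

```text
t: 2.62
tool_pos: [0.519, 0.0346, 0.1149]
orientation: [-0.041, 3.141, 0.0]
force: [0.4, 0.3, 0.3]
opening: 0.0009
gripper_force: 0.0
```

Request:
play_rows(
  targets=[-0.1,0,0,0,-0.2,0,0,0,-0.3,0,0,0,-0.3,0,0,0],
)

```text
t: 2.95
tool_pos: [0.5217, 0.0346, 0.1147]
orientation: [0.04, -3.141, -0.0]
force: [-3.5, 0.2, 2.8]
opening: 0.0005
gripper_force: 1.5
```

Request:
play_rows(
  targets=[-0.1,0,0,0,-0.2,0,0,0,-0.2,0,0,0],
)

```text
t: 3.2
tool_pos: [0.5241, 0.0347, 0.1147]
orientation: [-0.04, 3.141, 0.0]
force: [-2.2, 0.7, 2.5]
opening: 0.0004
gripper_force: 1.3
```

Request:
play_rows(
  targets=[-0.1,0,0,0,-0.2,0,0,0,-0.2,0,0,0],
)

```text
t: 3.45
tool_pos: [0.5262, 0.0347, 0.1147]
orientation: [-0.04, 3.141, -0.0]
force: [-1.6, -1.1, 1.7]
opening: 0.0006
gripper_force: 1.0
```

Request:
play_rows(
  targets=[-0.1,0,0,0,-0.2,0,0,0,-0.2,0,0,0],
)

```text
t: 3.7
tool_pos: [0.5275, 0.0347, 0.1147]
orientation: [0.04, -3.14, 0.0]
force: [-7.1, -1.3, 5.5]
opening: 0.0007
gripper_force: 3.2
```

Request:
play_rows(
  targets=[-0.1,0,0,0,-0.1,0,0,0],
)

```text
t: 3.87
tool_pos: [0.5278, 0.0348, 0.1147]
orientation: [0.041, -3.138, 0.0]
force: [-10.5, 0.3, 8.7]
opening: 0.0006
gripper_force: 5.4
```

Request:
play_rows(
  targets=[-0.1,0,0,0,-0.1,0,0,0],
)

```text
t: 4.03
tool_pos: [0.5282, 0.0348, 0.1148]
orientation: [0.041, -3.137, 0.0]
force: [-14.8, 0.2, 12.2]
opening: 0.0003
gripper_force: 7.5
```

Mid is blocked (14 N hard stop). Next I try the left lever.

Request:
play_rows(
  targets=[2,0,0,0,2,3,0,0,2,6,0,0,2,8,0,0,1.2,8,0,0,0.8,8,0,0,0.5,8,0,0,0.5,8,0,0],
)

```text
t: 4.7
tool_pos: [0.5236, 0.114, 0.1146]
orientation: [-0.04, 3.141, -0.0]
force: [0.6, -1.0, -1.0]
opening: 0.0006
gripper_force: 0.0
```

Request:
play_rows(
  targets=[-0.1,0,0,0,-0.2,0,0,0,-0.3,0,0,0,-0.3,0,0,0],
)

```text
t: 5.03
tool_pos: [0.526, 0.1141, 0.1146]
orientation: [0.039, -3.141, 0.001]
force: [-1.4, -1.1, 1.5]
opening: 0.0006
gripper_force: 0.9
```

Request:
play_rows(
  targets=[-0.1,0,0,0,-0.2,0,0,0,-0.2,0,0,0],
)

```text
t: 5.28
tool_pos: [0.5281, 0.1146, 0.1147]
orientation: [-0.04, 3.141, -0.0]
force: [-1.3, -0.8, 0.5]
opening: 0.0003
gripper_force: 0.8
```

Request:
play_rows(
  targets=[-0.1,0,0,0,-0.2,0,0,0,-0.2,0,0,0],
)

```text
t: 5.53
tool_pos: [0.5301, 0.1149, 0.1147]
orientation: [-0.041, 3.141, 0.0]
force: [-1.6, 0.6, 0.8]
opening: 0.0005
gripper_force: 0.8
```

Request:
play_rows(
  targets=[-0.1,0,0,0,-0.2,0,0,0,-0.3,0,0,0,-0.3,0,0,0],
)

```text
t: 5.87
tool_pos: [0.5331, 0.115, 0.1147]
orientation: [-0.041, 3.141, 0.0]
force: [-1.2, -0.0, 0.3]
opening: 0.0004
gripper_force: 0.6
```

Request:
play_rows(
  targets=[-0.1,0,0,0,-0.2,0,0,0,-0.3,0,0,0,-0.3,0,0,0],
)

```text
t: 6.2
tool_pos: [0.5361, 0.115, 0.1146]
orientation: [-0.04, 3.141, 0.0]
force: [-1.9, -0.2, 0.6]
opening: 0.0004
gripper_force: 0.6
```

Request:
play_rows(
  targets=[-0.4,0,0,0,-0.8,0,0,0,-1.2,0,0,0,-1.6,0,0,0,-2,0,0,0,-2.4,0,0,0,-2.8,0,0,0,-2.8,0,0,0],
)

```text
t: 6.87
tool_pos: [0.5647, 0.1157, 0.1145]
orientation: [-0.04, 3.141, 0.0]
force: [-1.3, -0.2, 0.7]
opening: 0.0003
gripper_force: 0.1
```

Request:
play_rows(
  targets=[-0.15,0,0,0,-0.3,0,0,0,-0.45,0,0,0,-0.6,0,0,0,-0.6,0,0,0],
)

```text
t: 7.28
tool_pos: [0.5698, 0.1159, 0.1143]
orientation: [0.04, -3.141, -0.0]
force: [-1.3, -0.2, -0.8]
opening: 0.0008
gripper_force: 0.8
```

Request:
play_rows(
  targets=[-0.1,0,0,0,-0.2,0,0,0,-0.3,0,0,0,-0.3,0,0,0],
)

```text
t: 7.62
tool_pos: [0.5731, 0.1159, 0.1147]
orientation: [-0.04, 3.141, 0.0]
force: [-1.5, 0.0, -0.2]
opening: 0.0003
gripper_force: 0.8
```

Request:
play_rows(
  targets=[-0.1,0,0,0,-0.2,0,0,0,-0.3,0,0,0,-0.3,0,0,0],
)

```text
t: 7.95
tool_pos: [0.575, 0.116, 0.1144]
orientation: [0.041, -3.139, 0.0]
force: [-7.7, -0.8, 2.0]
opening: 0.0004
gripper_force: 3.7
```

Request:
play_rows(
  targets=[-0.1,0,0,0,-0.2,0,0,0,-0.2,0,0,0],
)

```text
t: 8.2
tool_pos: [0.5754, 0.1161, 0.1142]
orientation: [0.041, -3.136, 0.001]
force: [-15.1, -1.6, 7.6]
opening: 0.0002
gripper_force: 8.4
```

Request:
play_rows(
  targets=[-0.1,0,0,0,-0.2,0,0,0,-0.2,0,0,0],
)

```text
t: 8.45
tool_pos: [0.5757, 0.1161, 0.1141]
orientation: [0.041, -3.132, 0.001]
force: [-23.4, -1.4, 13.3]
opening: 0.0007
gripper_force: 13.5
```

Left is fully over at its stop. Retry mid.

Request:
play_rows(
  targets=[3.5,0,0,0,7,0,0,0,7.2,-3,0,0,7.2,-6,0,0,7.2,-8.1,0,0,6.2,-8.1,0,0,5.6,-8.1,0,0,5.6,-8.1,0,0],
)

```text
t: 9.12
tool_pos: [0.5275, 0.0335, 0.1153]
orientation: [-0.039, 3.139, -0.0]
force: [0.2, 0.3, -0.4]
opening: 0.0006
gripper_force: 0.0
```

Request:
play_rows(
  targets=[-0.1,0,0,0,-0.2,0,0,0,-0.3,0,0,0,-0.3,0,0,0],
)

```text
t: 9.45
tool_pos: [0.5288, 0.0344, 0.1146]
orientation: [0.042, -3.141, -0.0]
force: [-1.8, 0.7, 2.5]
opening: 0.0003
gripper_force: 0.9
```

Request:
play_rows(
  targets=[-0.1,0,0,0,-0.2,0,0,0,-0.3,0,0,0,-0.3,0,0,0],
)

```text
t: 9.78
tool_pos: [0.5321, 0.034, 0.1147]
orientation: [-0.041, 3.141, 0.0]
force: [-0.5, -0.1, 1.3]
opening: 0.0004
gripper_force: 0.8
```

Request:
play_rows(
  targets=[-0.1,0,0,0,-0.2,0,0,0,-0.2,0,0,0],
)

```text
t: 10.03
tool_pos: [0.5342, 0.0339, 0.1147]
orientation: [-0.04, 3.141, -0.0]
force: [-1.2, 0.6, 1.4]
opening: 0.0007
gripper_force: 0.7
```

Mid is free now.

Request:
play_rows(
  targets=[-0.4,0,0,0,-0.8,0,0,0,-1.2,0,0,0,-1.6,0,0,0,-2,0,0,0,-2.4,0,0,0,-2.8,0,0,0,-3.2,0,0,0],
)

```text
t: 10.7
tool_pos: [0.5663, 0.0347, 0.1145]
orientation: [0.04, -3.141, 0.0]
force: [-2.4, 0.1, 1.0]
opening: 0.0005
gripper_force: 1.4
```

Request:
play_rows(
  targets=[-0.1,0,0,0,-0.2,0,0,0,-0.3,0,0,0,-0.4,0,0,0,-0.5,0,0,0,-0.6,0,0,0,-0.7,0,0,0,-0.7,0,0,0],
)

```text
t: 11.37
tool_pos: [0.5731, 0.035, 0.1146]
orientation: [-0.041, 3.141, 0.0]
force: [-1.8, -0.5, 0.4]
opening: 0.0006
gripper_force: 0.8
```

Request:
play_rows(
  targets=[-0.1,0,0,0,-0.2,0,0,0,-0.3,0,0,0,-0.3,0,0,0],
)

```text
t: 11.7
tool_pos: [0.5763, 0.035, 0.1147]
orientation: [-0.041, 3.141, 0.0]
force: [-1.6, 0.8, 0.0]
opening: 0.0002
gripper_force: 0.7
```

Request:
play_rows(
  targets=[-0.1,0,0,0,-0.2,0,0,0,-0.3,0,0,0,-0.3,0,0,0],
)

```text
t: 12.03
tool_pos: [0.5771, 0.0351, 0.1143]
orientation: [0.041, -3.137, 0.0]
force: [-12.1, -1.0, 6.5]
opening: 0.0008
gripper_force: 6.8
```

Request:
play_rows(
  targets=[-0.1,0,0,0,-0.2,0,0,0,-0.2,0,0,0],
)

```text
t: 12.28
tool_pos: [0.5774, 0.0351, 0.1142]
orientation: [0.041, -3.133, 0.0]
force: [-21.2, -0.7, 12.9]
opening: 0.0006
gripper_force: 11.9
```

Mid is at its stop. Now right.

Request:
play_rows(
  targets=[3.5,0,0,0,7,0,0,0,7.2,-3,0,0,7.2,-6,0,0,7.2,-8,0,0,6.4,-8,0,0,6,-8,0,0,6,-8,0,0],
)

```text
t: 12.95
tool_pos: [0.5243, -0.0462, 0.1151]
orientation: [-0.04, 3.14, 0.0]
force: [-0.3, -0.1, 0.1]
opening: 0.0007
gripper_force: 0.0
```

Request:
play_rows(
  targets=[-0.1,0,0,0,-0.2,0,0,0,-0.3,0,0,0,-0.4,0,0,0,-0.5,0,0,0,-0.5,0,0,0],
)

```text
t: 13.45
tool_pos: [0.5282, -0.0458, 0.1146]
orientation: [-0.041, 3.141, 0.0]
force: [-2.6, 1.0, 1.1]
opening: 0.0004
gripper_force: 0.9
```

Request:
play_rows(
  targets=[-0.1,0,0,0,-0.2,0,0,0,-0.3,0,0,0,-0.4,0,0,0,-0.5,0,0,0,-0.5,0,0,0],
)

```text
t: 13.95
tool_pos: [0.5333, -0.0463, 0.1147]
orientation: [-0.04, 3.141, -0.0]
force: [-0.9, 0.5, 0.2]
opening: 0.0006
gripper_force: 0.7
```

Request:
play_rows(
  targets=[-0.1,0,0,0,-0.2,0,0,0,-0.3,0,0,0,-0.3,0,0,0],
)

```text
t: 14.28
tool_pos: [0.5363, -0.0461, 0.1147]
orientation: [-0.04, 3.141, -0.0]
force: [-1.6, -0.3, 0.2]
opening: 0.0001
gripper_force: 0.6
```

Request:
play_rows(
  targets=[-0.4,0,0,0,-0.8,0,0,0,-1.2,0,0,0,-1.6,0,0,0,-2,0,0,0,-2.4,0,0,0,-2.8,0,0,0,-3.2,0,0,0],
)

```text
t: 14.95
tool_pos: [0.5684, -0.0452, 0.1145]
orientation: [0.041, -3.141, 0.0]
force: [-3.0, 0.3, 1.3]
opening: 0.0008
gripper_force: 1.4
```

Request:
play_rows(
  targets=[-0.1,0,0,0,-0.2,0,0,0,-0.3,0,0,0,-0.4,0,0,0,-0.5,0,0,0,-0.6,0,0,0,-0.7,0,0,0,-0.7,0,0,0],
)

```text
t: 15.62
tool_pos: [0.5752, -0.045, 0.1147]
orientation: [-0.041, 3.141, 0.0]
force: [-2.2, 0.1, -0.2]
opening: 0.0007
gripper_force: 0.8
```

Request:
play_rows(
  targets=[-0.1,0,0,0,-0.2,0,0,0,-0.3,0,0,0,-0.3,0,0,0],
)

```text
t: 15.95
tool_pos: [0.5782, -0.045, 0.1147]
orientation: [-0.041, 3.141, -0.0]
force: [-1.6, 0.4, -0.4]
opening: 0.0004
gripper_force: 0.9
```

Request:
play_rows(
  targets=[-0.1,0,0,0,-0.2,0,0,0,-0.3,0,0,0,-0.3,0,0,0],
)

```text
t: 16.28
tool_pos: [0.5789, -0.0449, 0.1143]
orientation: [0.04, -3.136, -0.0]
force: [-13.7, 0.5, 6.7]
opening: 0.0004
gripper_force: 7.7
```

Request:
play_rows(
  targets=[-0.1,0,0,0,-0.2,0,0,0,-0.2,0,0,0],
)

```text
t: 16.53
tool_pos: [0.5792, -0.0449, 0.1141]
orientation: [0.04, -3.132, -0.0]
force: [-22.4, -0.5, 12.9]
opening: 0.0005
gripper_force: 12.8
```

All levers are over. Next I move behind the tab's right side.

Request:
play_rows(
  targets=[3,0,0,0,6,0,0,0,9,0,-0.5,0,11.7,-1.5,-0.5,0,11.7,-4,-0.5,0,11.7,-6.5,-0.5,0,11.7,-6.9,-0.5,0,11.7,-6.9,-0.5,0],
)

```text
t: 17.2
tool_pos: [0.4686, -0.1183, 0.1205]
orientation: [-0.037, 3.139, -0.001]
force: [-0.3, 0.6, -0.4]
opening: 0.0003
gripper_force: 0.0
```

Run:
```python
from h import *
s=read_state();print(s["t"],s["force"].round(1))
M=R.from_rotvec(s["orientation"]).as_matrix();T=np.eye(4);T[:3,:3]=M;T[:3,3]=s["tool_pos"]
c=eyes.read_camera("wrist");c["cam_to_world"]=T@np.array(c["T_tool_cam"])
d=eyes.read_camera("side")
save({"image":np.vstack([c["image"][100:],cv2.resize(d["image"][140:320,200:400],(560,270))])},"pics/c2.png")
hsv=cv2.cvtColor(c["image"],cv2.COLOR_RGB2HSV)
m=cv2.inRange(hsv,(20,130,80),(35,255,255))
N,_,st,ce=cv2.connectedComponentsWithStats(m)
for i in range(1,N):
    if st[i,4]>60: print(st[i],ce[i].round(1),onz(c,*ce[i],.096).round(3))
go([.466,-.112,.080])
```

```text
17.2 [-0.3  0.6 -0.4]
[ 338  205   28   64 1527] [351.  236.8] [ 0.462 -0.073  0.096]
[274 286   6  64 238] [276.3 316.9] [ 0.521 -0.12   0.096]
[286 286   5  64 221] [287.9 318.2] [ 0.522 -0.112  0.096]
[  12  364  418   29 9471] [230.9 379.8] [ 0.574 -0.152  0.096]
shift cm [0.23 0.46 3.99] yaw of tool y 91.44 tool axes cols
 [[-1.    -0.025  0.001]
 [-0.025  1.     0.   ]
 [-0.001  0.    -1.   ]]
```

View pics/c2.png

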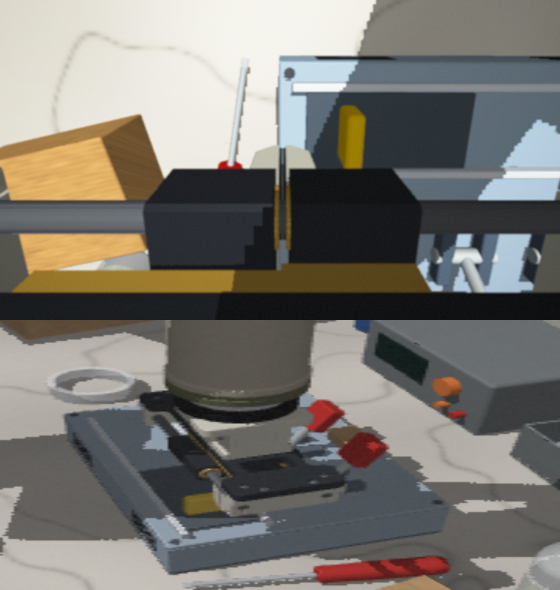

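The picture shows levers leaning to the rear, the tab at (351,237), and the finger just to the right of it. Lower and creep left.

Request:
play_rows(
  targets=[0.2,0,1,0,0.2,0,2,0,0.2,0,3,0,0.2,0,3.6,0,0.2,0,4,0,0.2,0.5,4,0,0.2,1,4,0,0.2,1,4,0],
)

```text
t: 17.97
tool_pos: [0.4658, -0.106, 0.0799]
orientation: [-0.041, 3.141, 0.001]
force: [-0.9, 0.1, -0.1]
opening: 0.0003
gripper_force: 0.0
```

Request:
play_rows(
  targets=[0,0.2,0,0,0,0.4,0,0,0,0.6,0,0,0,0.8,0,0,0,1,0,0,0,1,0,0],
)

```text
t: 18.47
tool_pos: [0.4654, -0.0966, 0.0797]
orientation: [-0.041, 3.141, 0.0]
force: [0.1, 0.5, 0.4]
opening: 0.0003
gripper_force: 0.0
```

Request:
play_rows(
  targets=[0,0.15,0,0,0,0.3,0,0,0,0.45,0,0,0,0.6,0,0,0,0.6,0,0],
)

```text
t: 18.88
tool_pos: [0.4652, -0.0908, 0.0796]
orientation: [0.041, -3.141, 0.0]
force: [-0.7, -0.4, -0.2]
opening: 0.0005
gripper_force: 0.2
```

Request:
play_rows(
  targets=[0,0.1,0,0,0,0.2,0,0,0,0.3,0,0,0,0.4,0,0,0,0.4,0,0],
)

```text
t: 19.3
tool_pos: [0.4651, -0.0867, 0.0797]
orientation: [-0.041, 3.141, 0.0]
force: [0.7, -1.2, -0.4]
opening: 0.0003
gripper_force: 0.4
```

Request:
play_rows(
  targets=[0,0.1,0,0,0,0.2,0,0,0,0.3,0,0,0,0.4,0,0,0,0.4,0,0],
)

```text
t: 19.72
tool_pos: [0.465, -0.0827, 0.0796]
orientation: [-0.041, 3.141, 0.0]
force: [0.2, -1.7, -0.2]
opening: 0.0004
gripper_force: 0.4
```

Request:
play_rows(
  targets=[0,0.1,0,0,0,0.2,0,0,0,0.3,0,0,0,0.4,0,0,0,0.4,0,0],
)

```text
t: 20.13
tool_pos: [0.4649, -0.0787, 0.0797]
orientation: [-0.041, 3.141, 0.0]
force: [-0.2, -0.7, -0.3]
opening: 0.0004
gripper_force: 0.4
```

Request:
play_rows(
  targets=[0,0.1,0,0,0,0.2,0,0,0,0.3,0,0,0,0.4,0,0,0,0.4,0,0],
)

```text
t: 20.55
tool_pos: [0.4648, -0.0747, 0.0796]
orientation: [-0.041, 3.141, 0.0]
force: [0.5, -0.4, -1.0]
opening: 0.0004
gripper_force: 0.4
```

The shutter is moving freely.

Request:
play_rows(
  targets=[0,0.5,0,0,0,1,0,0,0,1.5,0,0,0,2,0,0,0,2.5,0,0,0,3,0,0,0,3.5,0,0,0,4,0,0],
)

```text
t: 21.22
tool_pos: [0.4638, -0.0343, 0.0797]
orientation: [-0.041, 3.141, -0.0]
force: [1.3, -2.1, -0.8]
opening: 0.0007
gripper_force: 0.9
```

Request:
play_rows(
  targets=[0,0.5,0,0,0,1,0,0,0,1.5,0,0,0,2,0,0,0,2.5,0,0,0,3,0,0,0,3.5,0,0,0,3.5,0,0],
)

```text
t: 21.88
tool_pos: [0.4627, 0.0011, 0.0796]
orientation: [0.041, -3.141, -0.001]
force: [0.5, -0.0, -0.6]
opening: 0.0008
gripper_force: 0.0
```

Request:
play_rows(
  targets=[0,0.15,0,0,0,0.3,0,0,0,0.45,0,0,0,0.6,0,0,0,0.75,0,0,0,0.9,0,0,0,0.9,0,0],
)

```text
t: 22.47
tool_pos: [0.4624, 0.0093, 0.0795]
orientation: [0.041, -3.141, -0.0]
force: [-0.5, -0.2, 0.2]
opening: 0.0006
gripper_force: 0.3
```

Request:
play_rows(
  targets=[0,0.1,0,0,0,0.2,0,0,0,0.3,0,0,0,0.4,0,0,0,0.4,0,0],
)

```text
t: 22.88
tool_pos: [0.4624, 0.0133, 0.0796]
orientation: [0.041, -3.141, -0.0]
force: [-1.4, -1.0, -1.0]
opening: 0.0001
gripper_force: 0.4
```

Request:
play_rows(
  targets=[0,0.1,0,0,0,0.2,0,0,0,0.3,0,0,0,0.3,0,0],
)

```text
t: 23.22
tool_pos: [0.4624, 0.0163, 0.0796]
orientation: [-0.041, 3.141, 0.0]
force: [-1.1, -0.8, -0.4]
opening: 0.0003
gripper_force: 0.4
```

Request:
play_rows(
  targets=[0,0.1,0,0,0,0.2,0,0,0,0.3,0,0,0,0.3,0,0],
)

```text
t: 23.55
tool_pos: [0.4624, 0.0178, 0.0797]
orientation: [-0.04, 3.141, -0.004]
force: [-0.6, -8.2, -0.6]
opening: 0.0008
gripper_force: 4.3
```

Request:
play_rows(
  targets=[0,0.1,0,0,0,0.2,0,0,0,0.2,0,0],
)

```text
t: 23.8
tool_pos: [0.4624, 0.0179, 0.0798]
orientation: [-0.04, 3.141, -0.009]
force: [-1.8, -17.7, -0.5]
opening: 0.0003
gripper_force: 8.9
```

The stop was reached at +0.0178, as expected. Back off, rise and retreat, then check.

Request:
play_rows(
  targets=[0,-1,0,0,0,-2,0,0,0,-2,-2,0,0,-2,-5,0,2,-2,-8,0,5,-2,-11,0,8,-2,-13,0,8,-2,-13,0],
)

```text
t: 24.47
tool_pos: [0.3828, -0.0013, 0.2162]
orientation: [-0.041, 3.131, -0.002]
force: [0.5, -0.0, 0.0]
opening: 0.0004
gripper_force: 0.0
```

Run:
```python
from h import *
s=read_state();print(s["t"],s["tool_pos"].round(3),s["force"].round(1))
d=eyes.read_camera("side");c=eyes.read_camera("top")
save({"image":np.vstack([cv2.resize(d["image"][150:320,180:400],(660,300)),cv2.resize(c["image"][150:280,180:400],(660,300))])},"pics/end.png")
```

```text
24.4667 [ 0.383 -0.001  0.216] [ 0.5 -0.   0. ]
```

View pics/end.png

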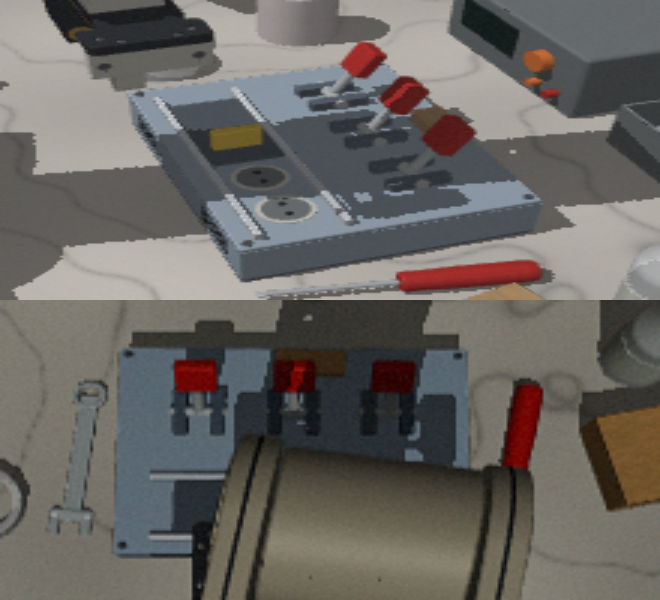

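The picture shows all three levers leaning to the rear, the tab moved left at (235,137), and both outlets uncovered. The other things are in place.

```bash
python3 -c "
from h import *
print(workorder.close_job())"
```

```text
the job is handed in; nothing more can be done
None
```

The job is handed in: all three levers went over to their stops (left, then mid, then right), the shutter slid left to its stop with both outlets uncovered, no push I read was above about 27 N, and the bench items around the box look unmoved.

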